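# Pack seven spice tins into the round tray

## Robot

A 7-joint arm with a two-finger parallel gripper is mounted at the origin on the work surface. World frame = base frame: x ahead of the robot, y to its left, z up, the work surface at z = 0. Lengths are in m, angles in rad, forces in N, time in s.
With the tool pointing down it reaches from about 0.4 to 0.9 m from the base axis. Payload 5.5 kg.
Tool frame: the origin (TCP) lies midway between the tips of the shut fingers; the grasp point (between the pads) lies 19 mm behind it (manip.grip_depth is the distance from the TCP to the grasp point, in m); z points along the fingers, x is the direction in which the jaws open and shut, and the axes are right-handed (so a half turn about z gives the same grasp; the last joint's range is limited). The gripper opens to 92 mm and grips with 3 to 60 N. Pads are 19 mm wide; open, the fingers measure 130 mm over their backs; the gripper's body (75 mm by 190 mm) begins 47 mm behind the grasp point.
Start: joints at [1.486, 0.501, -0.427, 1.55, 0.221, 1.138, -0.21], TCP at [0.222, -0.611, 0.201] pointing down, gripper open.
Joint ranges: [-2.88, 2.88], [-0.31, 2.03], [-1.54, 1.56], [0.2, 2.42], [-1.41, 4.55], [0.19, 2.02], [-2.57, 2.57]. Speed limits (rad/s): [2.57, 2.57, 3.14, 3.14, 3.14, 3.14, 3.14].

## Interface

Orientations are given as a unit quaternion [x, y, z, w].
In Python, from bench import manip, effector, viewer gives the robot as it stands. Calls block until the motion is done:
- manip.move_pose(position, orientation): joint-space move of the TCP to a pose.
- manip.servo_line(position, ori=None, vel=0.15): straight line of the TCP; ori=None keeps the orientation; vel is the mean speed in m/s.
- manip.movej(angles): joint-space move.
- effector.open_jaws() and effector.close(f_grip=None): open the fingers fully, or close them until they stop; f_grip is the grip in N (None keeps the last).
- manip.sleep(seconds).
- manip.solve_ik(position, orientation): joint angles nearest the present ones, or None.
- viewer.get_image(name): name is "scene" or "top" or "wrist"; returns the picture (400x640x3 uint8, red, green, blue); there is no depth.
- viewer.get_calibration(name): a dict with "vfov" (degrees; the focal length in pixels is half the picture's height over the tangent of half this angle, whatever the lens; pixels are square), "cx", "cy" (the principal point, pixels), "eye" and "attitude" of the camera in the world. Camera axes: x right, y down, z forward; pixel columns grow to the right and rows downward; lengths in m; the calibration is good to about 2 mm. A picture is of the moment at which its call begins: read the wrist's pose just before it. get_calibration takes no time and is no camera call; for the wrist camera it gives the pose at the moment of the call.
A pose or a line that the arm cannot do raises manip.PlanningError and nothing moves.
- manip.hand_in(): hands the job in, once; it reports no verdict.
Readings, each from a call of its own:
- manip.current_clock(): time.
- manip.current_q(): joint angles.
- manip.current_joint_velocities(): joint speeds.
- manip.current_tau(): joint torques, N m.
- manip.current_tool_pos(): TCP position.
- manip.current_tcp_rot(): TCP orientation.
- manip.current_force(): force on the tool from outside, world axes, zero at the start.
- manip.current_wrist_torque(): the same for the moment, N m.
- manip.current_finger_gap(): finger opening in m.
Only numpy, scipy, OpenCV 4.12 (cv2) and the standard library are available. Lean on these libraries where they do the work, as an engineer would, in place of code of your own. Each camera call takes 0.05 s, during which the arm holds its last target.

## Task

Pack all seven knob-lidded spice tins into the round lacquered tray, one in the middle and six around it, so that every tin stands upright and flat on the tray's floor: four are in it already, but one of those stands where it blocks the pattern and has to be shifted, and three stand about on the ledge. Set the tins down rather than dropping them, and tip none over. Leave the tray where it is, and the wide caddy and the other kitchen things undisturbed.

Things in the scene. Friction and masses are not known exactly. Their poses are not given: they have to be found in the camera images.
- tray: round lacquered red wooden tray, loose, 0.9 kg: floor 8 mm thick, upright wall 6 mm thick and 42 mm high over the ledge, 168 mm across inside, 180 outside. Seven tins fit only as one in the middle, six around it, the ring turned to any angle (axes about 55 mm from the middle leave 3 mm free on every side). Origin: centre of underside, z up
- tin1: spice tin, all seven alike, rigid, 0.11-0.22 kg: steel body 52 mm across, 60 mm high, its edges bevelled 4 mm; wooden lid 43 mm across (60-66 mm up) with an upright round knob 24 mm across, 66-94 mm up, to lift it by. Origin: centre of underside, z up. Tin1-4 start in the tray: three stand well in the ring (steps of 120 and 60 degrees), the fourth, 24-44 mm off the middle, is in the way
- tin2: spice tin, all seven alike, rigid, 0.11-0.22 kg: steel body 52 mm across, 60 mm high, its edges bevelled 4 mm; wooden lid 43 mm across (60-66 mm up) with an upright round knob 24 mm across, 66-94 mm up, to lift it by. Origin: centre of underside, z up. Tin1-4 start in the tray: three stand well in the ring (steps of 120 and 60 degrees), the fourth, 24-44 mm off the middle, is in the way
- tin3: spice tin, all seven alike, rigid, 0.11-0.22 kg: steel body 52 mm across, 60 mm high, its edges bevelled 4 mm; wooden lid 43 mm across (60-66 mm up) with an upright round knob 24 mm across, 66-94 mm up, to lift it by. Origin: centre of underside, z up. Tin1-4 start in the tray: three stand well in the ring (steps of 120 and 60 degrees), the fourth, 24-44 mm off the middle, is in the way
- tin4: spice tin, all seven alike, rigid, 0.11-0.22 kg: steel body 52 mm across, 60 mm high, its edges bevelled 4 mm; wooden lid 43 mm across (60-66 mm up) with an upright round knob 24 mm across, 66-94 mm up, to lift it by. Origin: centre of underside, z up. Tin1-4 start in the tray: three stand well in the ring (steps of 120 and 60 degrees), the fourth, 24-44 mm off the middle, is in the way
- tin5: spice tin, all seven alike, rigid, 0.11-0.22 kg: steel body 52 mm across, 60 mm high, its edges bevelled 4 mm; wooden lid 43 mm across (60-66 mm up) with an upright round knob 24 mm across, 66-94 mm up, to lift it by. Origin: centre of underside, z up. Starts on the ledge, left or right of the tray
- tin6: spice tin, all seven alike, rigid, 0.11-0.22 kg: steel body 52 mm across, 60 mm high, its edges bevelled 4 mm; wooden lid 43 mm across (60-66 mm up) with an upright round knob 24 mm across, 66-94 mm up, to lift it by. Origin: centre of underside, z up. Starts on the ledge, left or right of the tray
- tin7: spice tin, all seven alike, rigid, 0.11-0.22 kg: steel body 52 mm across, 60 mm high, its edges bevelled 4 mm; wooden lid 43 mm across (60-66 mm up) with an upright round knob 24 mm across, 66-94 mm up, to lift it by. Origin: centre of underside, z up. Starts on the ledge, left or right of the tray
- caddy: bystander: wide steel tea caddy, 73 mm in diameter, 88 mm high, flat cap and no knob; stands on the ledge among the tins. Origin: centre of the underside
- flip_jar: bystander: glass jar with a flip-top lid and wire bail, 68 mm in diameter (74 mm over the wires), 89 mm high; stands among the tins. Origin: centre of the underside
- mould: bystander: triangular green plastic onigiri mould, about 95 mm over its corners and 39 mm high, on the ledge among the tins. Origin: centre of the underside
- paddle: bystander: flat bamboo rice paddle, 225 mm long, 56 mm wide at the blade, 7 mm thick, lying beyond the tray. Origin: on its underside near the middle; x points along it to the blade
- bowl: bystander: speckled white ceramic bowl, 128 mm in diameter, 60 mm high, at the far right. Origin: centre of the underside
Things that resemble listed ones, but are neither listed nor needed, are in the scene too. What is shaped like the tin4 but green is not meant.

How it is judged:
At the end, for the whole second after the job is handed in: All seven tins stand in the tray at rest: axis within 61 mm of the tray's, underside within 3.5 mm of its floor, leaning under 0.06 rad. Tray, caddy, jar, mould, paddle and bowl are within 3 cm of where they began and level (tray 0.03 rad, others 0.1 rad) (horizontal distance between each of tin1, tin2, tin3, tin4, tin5, tin6, tin7 and tray below 0.061 m and z of each of tin1, tin2, tin3, tin4, tin5, tin6, tin7 in the frame of tray below 0.0115 m and angle between each of tin1, tin2, tin3, tin4, tin5, tin6, tin7's own z axis and vertical below 0.06 rad and linear speed of each of tin1, tin2, tin3, tin4, tin5, tin6, tin7 below 0.02 m/s and distance of each of tray, caddy, flip_jar, mould, paddle, bowl from where it was at the start of the episode below 0.03 m and angle between tray's own z axis and vertical below 0.03 rad and angle between each of caddy, flip_jar, mould, paddle, bowl's own z axis and vertical below 0.1 rad); the robot touches nothing.
It fails at once if a tin is tipped over (leans more than about 35 degrees) (angle between any of tin1, tin2, tin3, tin4, tin5, tin6, tin7's own z axis and vertical above 0.6 rad).
It fails at once if a tin is dropped (let go and falling faster than 0.6 m/s, a fall of about 2 cm) ((linear speed of tin1 above 0.6 m/s and contact force between the fingers and tin1 below 0.05 N) or (linear speed of tin2 above 0.6 m/s and contact force between the fingers and tin2 below 0.05 N) or (linear speed of tin3 above 0.6 m/s and contact force between the fingers and tin3 below 0.05 N) or (linear speed of tin4 above 0.6 m/s and contact force between the fingers and tin4 below 0.05 N) or (linear speed of tin5 above 0.6 m/s and contact force between the fingers and tin5 below 0.05 N) or (linear speed of tin6 above 0.6 m/s and contact force between the fingers and tin6 below 0.05 N) or (linear speed of tin7 above 0.6 m/s and contact force between the fingers and tin7 below 0.05 N)).
It fails at once if another kitchen thing is shifted by more than 3 cm or tipped (by more than 0.3 rad) (distance of any of caddy, flip_jar, mould, paddle, bowl from where it was at the start of the episode above 0.03 m or angle between any of caddy, flip_jar, mould, paddle, bowl's own z axis and vertical above 0.3 rad).
It fails at once if the tray is shifted by more than 3 cm (distance of tray from where it was at the start of the episode above 0.03 m).
It also fails if it takes over 72 s, if anything falls off the work surface, if the arm or the gripper's body presses on something with over 40 N, if the wrist force passes 120 N, or if a joint passes its speed limit or range.

## Working session

There is one attempt and no reset: what is moved stays moved. The work goes in short steps, each a Python script; the robot and the scene stay as the last script left them, time stands still between calls to the robot, and variables do not carry over. Pictures are saved under pics/ and viewed, and the job is handed in when it is done.

```bash
ls; mkdir -p pics
python3 - <<'E'
from bench import manip, effector, viewer
import cv2
for n in ["scene","top","wrist"]:
    im=viewer.get_image(n); cv2.imwrite(f"pics/{n}0.png",im[:,:,::-1]); print(n,viewer.get_calibration(n))
print(manip.current_clock(),manip.current_tool_pos(),manip.current_tcp_rot())
E
```

```text
pics
scene {'vfov': 43.040277772376015, 'cx': 311.37520366073795, 'cy': 198.300696108818, 'eye': array([ 1.05010812, -0.85449195,  0.96351902]), 'attitude': array([ 0.88472555,  0.22849401, -0.10482857, -0.39250754])}
top {'vfov': 44.82200173505818, 'cx': 315.92399643303514, 'cy': 203.4122586724833, 'eye': array([0.30507788, 0.03143134, 1.38930467]), 'attitude': array([-0.70006745,  0.7073747 , -0.07555277,  0.06179305])}
wrist {'vfov': 59.855404898520526, 'cx': 319.3736562370442, 'cy': 203.1231883927996, 'eye': array([ 0.28814816, -0.5863347 ,  0.38525166]), 'attitude': array([ 0.81128678, -0.56862449, -0.07855179,  0.11094851])}
0.15 [ 0.22130945 -0.61054547  0.19980776] [ 8.18794821e-01 -5.74085769e-01 -6.00440426e-04 -4.57784546e-04]
```

View pics/scene0.png

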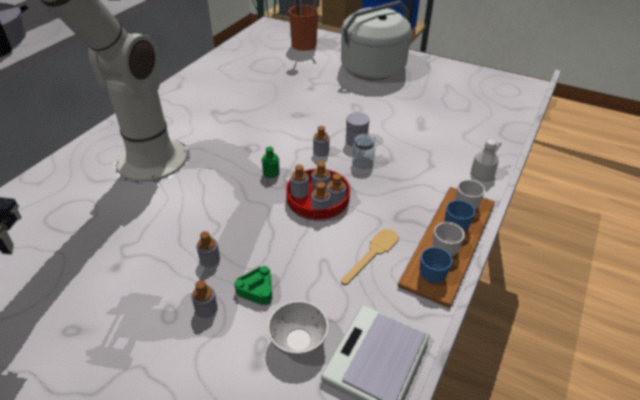

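View pics/top0.png

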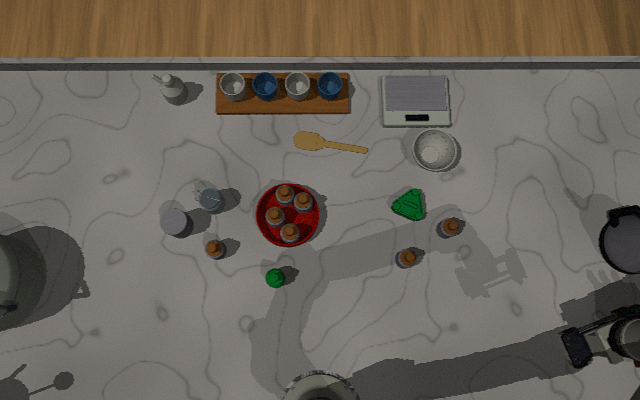

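View pics/wrist0.png

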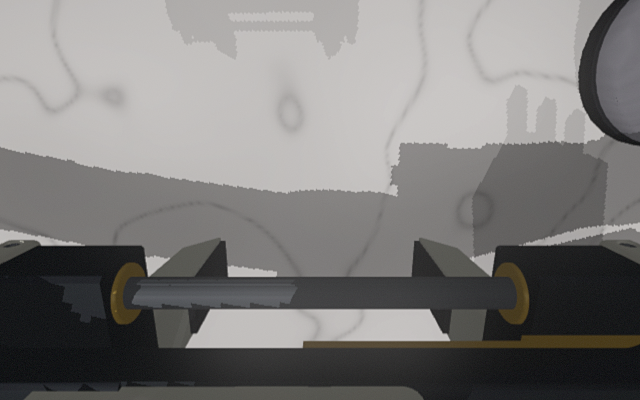

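```bash
cat > h.py <<'E'
from bench import manip, effector, viewer
import numpy as np, cv2
from scipy.spatial.transform import Rotation as R
def ray(cal,px):
    f=200/np.tan(np.radians(cal["vfov"]/2))
    d=np.array([(px[0]-cal["cx"])/f,(px[1]-cal["cy"])/f,1.])
    return np.array(cal["eye"]),R.from_quat(cal["attitude"]).apply(d)
def at_z(cal,px,z):
    e,d=ray(cal,px); return e+d*(z-e[2])/d[2]
def proj(cal,P):
    f=200/np.tan(np.radians(cal["vfov"]/2))
    c=R.from_quat(cal["attitude"]).inv().apply(np.atleast_2d(P)-cal["eye"])
    return np.c_[cal["cx"]+f*c[:,0]/c[:,2],cal["cy"]+f*c[:,1]/c[:,2]]
E
python3 - <<'E'
from h import *
im=cv2.imread("pics/top0.png")
cv2.imwrite("pics/topc.png",cv2.resize(im[170:290,240:400-60],None,fx=5,fy=5,interpolation=cv2.INTER_CUBIC)[:600])
im=cv2.imread("pics/scene0.png")
cv2.imwrite("pics/scenec.png",cv2.resize(im[110:230,250:400],None,fx=5,fy=5,interpolation=cv2.INTER_CUBIC)[:600])
c=viewer.get_calibration("top"); s=viewer.get_calibration("scene")
print("tray rim",at_z(c,(288,215),.042))
for p in [(285,191),(303,198),(275,213),(289,230)]: print(at_z(c,p,.094+.008))
for p in [(213,247),(407,256),(451,224)]:
  P=at_z(c,p,.094); print(P,proj(s,P))
for p,z in [((176,222),.088),((210,198),.089),((408,206),.039),((275,277),.09)]: print("o",at_z(c,p,z))
print(R.from_quat(c["attitude"]).as_matrix())
E
```

```text
tray rim [0.53785972 0.08249753 0.042     ]
[0.59370563 0.0882956  0.102     ]
[0.57387475 0.03955414 0.102     ]
[0.53326855 0.11517049 0.102     ]
[0.48677358 0.07759432 0.102     ]
[0.44415969 0.28030109 0.094     ] [[320.66337773 126.9675924 ]]
[ 0.41474571 -0.23738012  0.094     ] [[207.09999176 231.0870131 ]]
[ 0.50011091 -0.36144606  0.094     ] [[203.09955362 280.59907594]]
o [0.5134578  0.38293326 0.088     ]
o [0.57870526 0.2932605  0.089     ]
o [ 0.56128505 -0.25855465  0.039     ]
o [0.36333411 0.11524167 0.09      ]
[[-0.01217437 -0.98108273  0.19320575]
 [-0.99975727  0.00839469 -0.02036962]
 [ 0.01836238 -0.19340684 -0.9809468 ]]
```

View pics/topc.png

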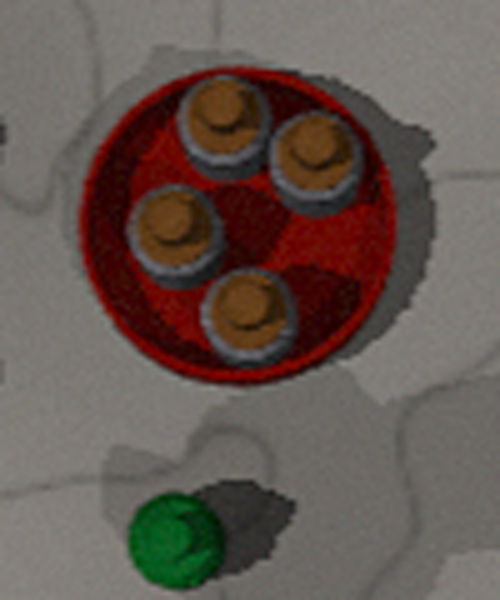

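View pics/scenec.png

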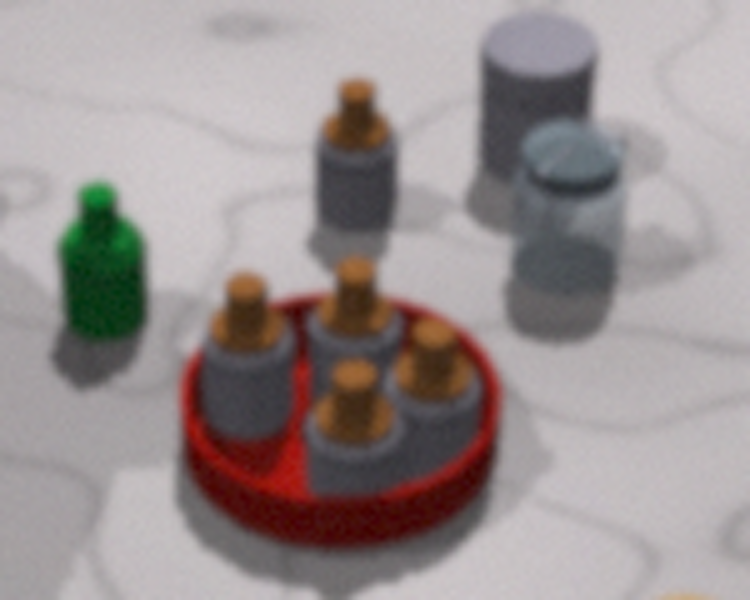

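```bash
cat >> h.py <<'E'
def down(yaw): return (R.from_euler('z',yaw)*R.from_euler('x',np.pi)).as_quat()
def snap(name):
    c=viewer.get_calibration("wrist"); im=viewer.get_image("wrist")[:,:,::-1]
    cv2.imwrite(f"pics/{name}.png",im)
    import pickle; pickle.dump(c,open(f"pics/{name}.pkl","wb")); return im,c
E
python3 - <<'E'
from h import *
c=viewer.get_calibration("wrist"); T=R.from_quat(manip.current_tcp_rot()); p=manip.current_tool_pos()
o=T.inv().apply(c["eye"]-p); print("off",o); print((T.inv()*R.from_quat(c["attitude"])).as_matrix())
print("yaw",np.degrees(np.arctan2(*T.as_matrix()[[1,0],0])))
for yaw in np.radians([-90,-60,-35,0,45,90,135,180]):
  for tgt in [(.538,.0825),(.46,-.30)]:
    P=np.array([*tgt,0.46])-R.from_quat(down(yaw)).apply(o)
    q=manip.solve_ik(P,down(yaw)); print(np.degrees(yaw),tgt,P, None if q is None else np.round(q,2))
E
```

```text
off [-0.00025877 -0.07109967 -0.18543944]
[[ 9.99999963e-01  8.29567659e-05  2.60900630e-04]
 [-1.50179558e-04  9.63024586e-01  2.69413484e-01]
 [-2.28904050e-04 -2.69413513e-01  9.63024562e-01]]
yaw -70.07128666146117
-90.0 (0.538, 0.0825) [0.46690033 0.08224123 0.27456056] [ 0.91  0.29 -1.33  1.87  0.3   1.22 -2.09]
-90.0 (0.46, -0.3) [ 0.38890033 -0.30025877  0.27456056] [ 1.13  0.15 -0.58  1.84  0.09  1.18 -1.05]
-59.99999999999999 (0.538, 0.0825) [0.47655526 0.04672607 0.27456056] [ 1.03  0.39 -1.44  1.86  0.41  1.26 -1.59]
-59.99999999999999 (0.46, -0.3) [ 0.39855526 -0.33577393  0.27456056] [ 1.2   0.22 -0.64  1.78  0.14  1.19 -0.53]
-35.0 (0.538, 0.0825) [0.49743087 0.02411014 0.27456056] [ 0.94  0.34 -1.25  1.82  0.34  1.23 -1.02]
-35.0 (0.46, -0.3) [ 0.41943087 -0.35838986  0.27456056] [ 1.24  0.3  -0.7   1.7   0.2   1.22 -0.13]
0.0 (0.538, 0.0825) [0.53825877 0.01140033 0.27456056] [ 0.9   0.48 -1.28  1.73  0.47  1.3  -0.49]
0.0 (0.46, -0.3) [ 0.46025877 -0.37109967  0.27456056] [ 1.25  0.41 -0.81  1.61  0.3   1.26  0.38]
45.0 (0.538, 0.0825) [0.58845803 0.03240792 0.27456056] [ 0.81  0.7  -1.41  1.6   0.7   1.44  0.13]
45.0 (0.46, -0.3) [ 0.51045803 -0.35009208  0.27456056] [ 1.22  0.51 -0.95  1.53  0.42  1.32  1.01]
90.0 (0.538, 0.0825) [0.60909967 0.08275877 0.27456056] [ 0.69  0.78 -1.44  1.54  0.77  1.5   0.8 ]
90.0 (0.46, -0.3) [ 0.53109967 -0.29974123  0.27456056] [ 1.23  0.56 -1.11  1.56  0.51  1.35  1.64]
135.0 (0.538, 0.0825) [0.58809208 0.13295803 0.27456056] [ 0.58  0.65 -1.3   1.57  0.64  1.41  1.59]
135.0 (0.46, -0.3) [ 0.51009208 -0.24954197  0.27456056] [ 1.32  0.57 -1.3   1.66  0.56  1.35  2.3 ]
180.0 (0.538, 0.0825) [0.53774123 0.15359967 0.27456056] [ 0.61  0.54 -1.29  1.68  0.54  1.34  2.36]
180.0 (0.46, -0.3) [ 0.45974123 -0.22890033  0.27456056] [-0.32  0.2   0.84  1.83 -0.16  1.18 -2.57]
```

Run:
```python
from h import *
o=np.array([-0.00026,-0.0711,-0.1854])
def look(tgt,yaw,h,name):
    P=np.array([*tgt,h])-R.from_quat(down(yaw)).apply(o)
    manip.move_pose(P,down(yaw)); print(manip.current_clock()); snap(name)
t=manip.current_clock()
look((.47,-.30),np.radians(-70),.44,"w1")
look((.52,.0825),np.radians(-70),.44,"w2")
```

```text
1.4417
2.925
```

View pics/w1.png

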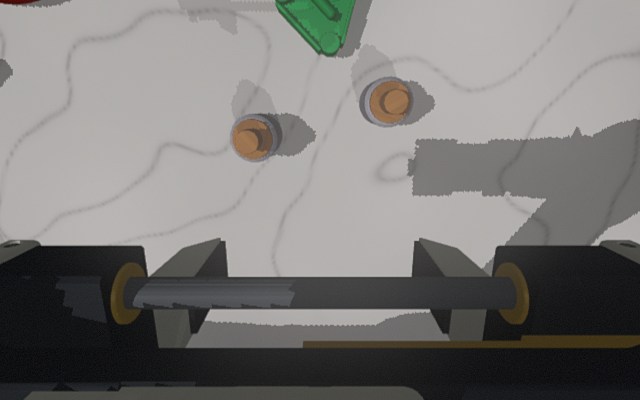

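View pics/w2.png

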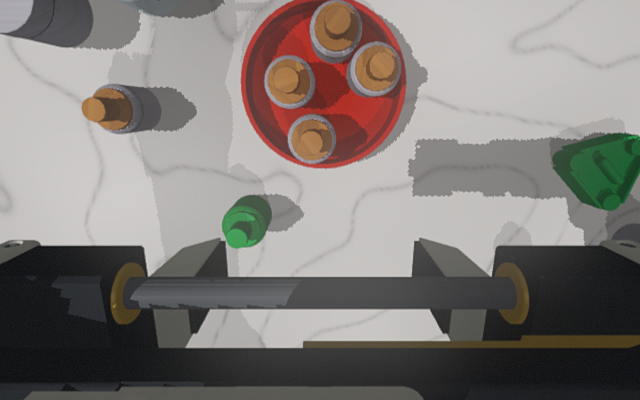

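Run:
```python
import cv2
im=cv2.imread("pics/w2.png"); 
cv2.imwrite("pics/w2c.png",cv2.resize(im[0:175,235:415],None,fx=3.4,fy=3.4,interpolation=cv2.INTER_CUBIC))
a=cv2.resize(im[80:140,70:150],None,fx=5,fy=5,interpolation=cv2.INTER_CUBIC)
im=cv2.imread("pics/w1.png"); b=cv2.resize(im[110:170,215:295],None,fx=5,fy=5,interpolation=cv2.INTER_CUBIC)
c=cv2.resize(im[70:130,345:425],None,fx=5,fy=5,interpolation=cv2.INTER_CUBIC)
import numpy as np
cv2.imwrite("pics/ledge.png",np.vstack([np.hstack([a,b]),np.hstack([c,c])])[:600])
```

```text
(no output)
```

View pics/w2c.png

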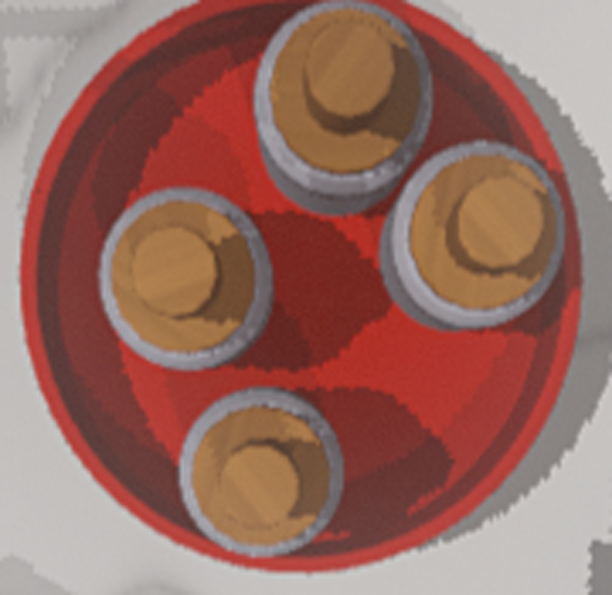

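View pics/ledge.png

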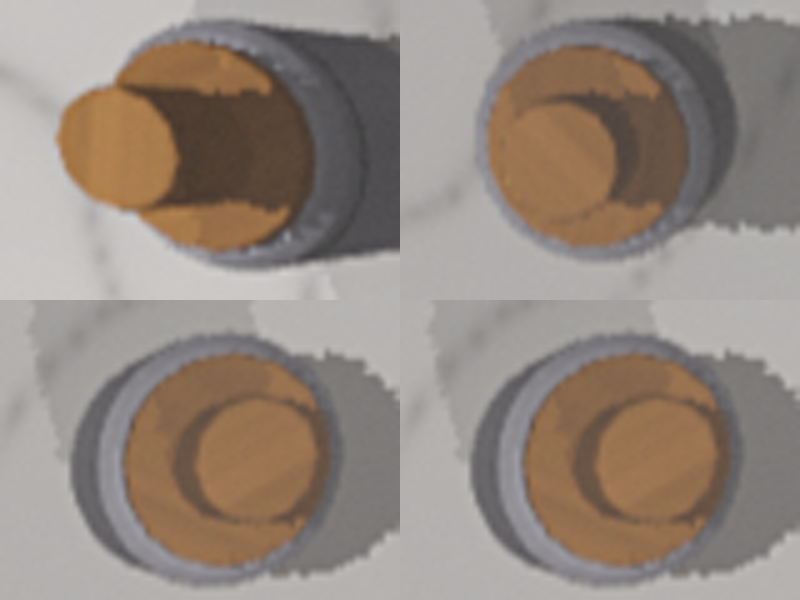

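Run:
```python
from h import *
import pickle
from scipy.optimize import least_squares
c2=pickle.load(open("pics/w2.pkl","rb"));c1=pickle.load(open("pics/w1.pkl","rb"))
def s(x,y,f,x0,y0): return ((x+.5)/f-.5+x0,(y+.5)/f-.5+y0)
for n,k,l in [("A",(349,70),(346,92)),("B",(500,221),(485,230)),("C",(175,271),(182,277)),("D",(259,480),(261,473))]:
    print(n,at_z(c2,s(*k,3.4,235,0),.102)[:2],at_z(c2,s(*l,3.4,235,0),.074)[:2])
for n,c,k,l,o in [("L",c2,(118,148),(214,146),(70,80)),("R1",c1,(160,160),(187,146),(215,110)),("R2",c1,(256,158),(226,160),(345,70))]:
    print(n,at_z(c,s(*k,5,*o),.094)[:2],at_z(c,s(*l,5,*o),.066)[:2])
# tray: outer rim ellipse, extreme points
im=cv2.imread("pics/w2.png"); hsv=cv2.cvtColor(im,cv2.COLOR_BGR2HSV)
m=(((hsv[...,0]<6)|(hsv[...,0]>174))&(hsv[...,1]>170)).astype(np.uint8); m[:,:200]=0; m[175:]=0; m[:,450:]=0
cs,_=cv2.findContours(m,cv2.RETR_EXTERNAL,cv2.CHAIN_APPROX_NONE); k=max(cs,key=cv2.contourArea)
h=cv2.convexHull(k)[:,0].astype(float); h=h[h[:,1]>2]
# rim upper outer visible where the wall outside isn't; fit circle at z=.042
W=np.array([at_z(c2,p,.042)[:2] for p in h])
g=least_squares(lambda q:np.hypot(*(W-q[:2]).T)-q[2],[.538,.0825,.09],loss='soft_l1',f_scale=.001); print("tray",g.x,np.round(1000*g.fun,1))
```

```text
A [0.59411802 0.09058469] [0.5946871  0.09020472]
B [0.57366295 0.03973809] [0.57434038 0.03948091]
C [0.53215713 0.11743825] [0.53224865 0.11801677]
D [0.48724568 0.0774719 ] [0.48669725 0.07732164]
L [0.44370358 0.2840925 ] [0.44466807 0.28186629]
R1 [ 0.41299712 -0.24606286] [ 0.41321236 -0.24610259]
R2 [ 0.49805536 -0.36913958] [ 0.49791519 -0.3689237 ]
tray [0.54534499 0.07749833 0.06888848] [-0.2  2.3  1.1  0.2  0.  -1.  -1.7  3.2  3.1  0.9 -0.6 -1.3 -1.8 -1.3
 -1.4 -0.5  0.4  1.5  1.3  0.6 -3.3]
```

Run:
```python
from h import *
import pickle
from scipy.optimize import least_squares
c2=pickle.load(open("pics/w2.pkl","rb"))
im=cv2.imread("pics/w2.png").astype(int)
m=((im[...,2]>2.2*im[...,1])&(im[...,2]>2.2*im[...,0])&(im[...,2]>30)).astype(np.uint8); m[:,:220]=0; m[175:]=0; m[:,430:]=0
m=cv2.morphologyEx(m,cv2.MORPH_OPEN,np.ones((2,2),np.uint8))
cs,_=cv2.findContours(m,cv2.RETR_EXTERNAL,cv2.CHAIN_APPROX_NONE); k=max(cs,key=cv2.contourArea)
h=k[:,0].astype(float); h=h[(h[:,1]>3)]
W=np.array([at_z(c2,p,.042)[:2] for p in h])
g=least_squares(lambda q:np.hypot(*(W-q).T)-.09,[.538,.0825],loss='soft_l1',f_scale=.001); print("tray",g.x,np.percentile(1000*g.fun,[5,25,50,75,95]))
g=least_squares(lambda q:np.hypot(*(W-q[:2]).T)-q[2],[.538,.0825,.09],loss='soft_l1',f_scale=.001); print("tray",g.x)
T=g.x[:2]
for n,p in dict(A=(.5944,.0904),B=(.574,.0396),C=(.5322,.1177),D=(.487,.0774)).items():
  d=np.array(p)-T; print(n,np.hypot(*d),np.degrees(np.arctan2(d[1],d[0])))
```

```text
tray [0.59683528 0.04815201] [-49.30106853 -22.72840679  -1.84062738  10.38268922  37.30170705]
tray [0.53800292 0.08075862 0.05591247]
A 0.05721526566330246 9.701234447223097
B 0.05467926169402944 -48.82725580535066
C 0.0373943770678138 98.92733263599962
D 0.05111338737427455 -176.23242506325795
```

Run:
```python
from h import *
import pickle
from scipy.optimize import least_squares
c2=pickle.load(open("pics/w2.pkl","rb"))
im=cv2.imread("pics/w2.png").astype(int)
m=((im[...,2]>2*im[...,1])&(im[...,2]>2*im[...,0])&(im[...,2]>30)&(im[...,1]<1.3*im[...,0]+8)).astype(np.uint8); m[:,:220]=0; m[175:]=0; m[:,430:]=0
m=cv2.morphologyEx(m,cv2.MORPH_OPEN,np.ones((2,2),np.uint8))
ys,xs=np.nonzero(m); print(xs.min(),xs.max(),ys.min(),ys.max(),m.sum())
hull=cv2.convexHull(np.c_[xs,ys].astype(np.int32))[:,0].astype(float)
h=hull[hull[:,1]>2]
W=np.array([at_z(c2,p,.042)[:2] for p in h])
g=least_squares(lambda q:np.hypot(*(W-q[:2]).T)-q[2],[.538,.0825,.09],loss='soft_l1',f_scale=.001); print("tray",g.x,np.round(1000*g.fun,1))
T=g.x[:2]
for n,p in dict(A=(.5944,.0904),B=(.574,.0396),C=(.5322,.1177),D=(.487,.0774)).items():
  d=np.array(p)-T; print(n,np.hypot(*d),np.degrees(np.arctan2(d[1],d[0])))
vis=cv2.imread("pics/w2.png")
for x,y in hull: cv2.circle(vis,(int(x),int(y)),1,(255,0,0),-1)
P=[(T[0]+r*np.cos(a),T[1]+r*np.sin(a),.042) for r in (.09,.084) for a in np.linspace(0,6.28,120)]
vis=cv2.resize(vis[:180,230:420],None,fx=3,fy=3)
for u,v in proj(c2,P): cv2.circle(vis,(int((u-230+.5)*3),int((v+.5)*3)),1,(0,255,0),-1)
cv2.imwrite("pics/fit.png",vis)
```

```text
242 406 0 168 9267
tray [0.54049101 0.08259343 0.08920424] [ 0.1  0.2  0.2  0.2  0.1  0.   0.2  0.3  0.1  0.1  0.   0.  -0.1 -0.2
 -0.3 -0.2 -0.2  0.  -0.1 -0.1  0.   0.2 -0.1 -0.1 -0.1 -0.1 -0.1 -0.1
  0.1  0.  -0.1  0.  -0.1  0.1  0.1  0.1  0.4  0.3  0.2  0.  -0.1 -0.1
 -0.1 -0.1  0.  -0.1 -0.2 -0.1  0.1 -0.1 -0.1 -0.1 -0.1  0.  -0.2 -0. ]
A 0.05447129383190083 8.239737961820369
B 0.05450951452552425 -52.06722042533821
C 0.036072320934083954 103.28789230662187
D 0.05374253223270127 -174.45455041706316
```

View pics/fit.png

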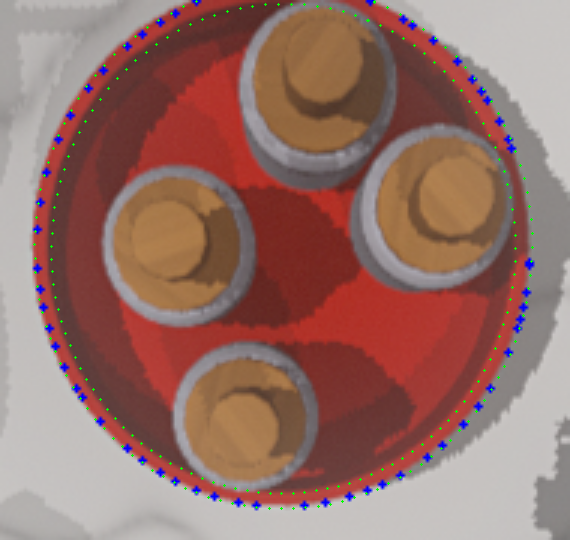

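```bash
cat >> h.py <<'E'
T=np.array([.5405,.0826]); PH=7.5
def slot(th,r=.055): return T+r*np.array([np.cos(np.radians(th)),np.sin(np.radians(th))])
HI=.235
def st(m): print(m,round(manip.current_clock(),2),np.round(manip.current_tool_pos(),4),"gap",round(manip.current_finger_gap(),4),"F",np.round(manip.current_force(),1))
def pick(p,yaw,zf,hi=HI):
    q=down(np.radians(yaw))
    manip.move_pose([*p,hi],q)
    manip.servo_line([*p,zf+.07],vel=.2); effector.close(f_grip=25); st("grip")
    manip.servo_line([*p,hi],vel=.2); st("up")
def place(p,yaw,zf=.008,hi=HI,move=True):
    q=down(np.radians(yaw))
    if move: manip.move_pose([*p,hi],q)
    manip.servo_line([*p,zf+.07+.02],vel=.2)
    manip.servo_line([*p,zf+.07+.001],vel=.05); st("down")
    effector.open_jaws(); manip.sleep(.15)
    manip.servo_line([*p,hi],vel=.25); st("rel")
E
python3 - <<'E'
from h import *
C=(.5322,.1177)
for yaw in (-82.5,97.5):
  for p in (C,slot(127.5)):
    q=manip.solve_ik([*p,.078],down(np.radians(yaw))); print(yaw,None if q is None else np.round(q,2))
st("")
pick(C,-82.5,.008,hi=.2)
d=slot(127.5)
manip.servo_line([*d,.2],vel=.1)
place(d,-82.5,move=False,hi=.2)
E
```

```text
-82.5 [ 0.44  0.63 -0.93  1.9   0.63  0.93 -2.23]
-82.5 [ 0.43  0.59 -0.92  1.96  0.6   0.89 -2.25]
97.5 [ 0.64  0.9  -1.31  1.9   0.97  1.17  0.66]
97.5 [ 0.64  0.87 -1.32  1.95  0.95  1.14  0.62]
 2.98 [0.4537 0.0563 0.2545] gap 0.0921 F [ 0.1 -0.7  0.2]
grip 5.74 [0.5322 0.1177 0.078 ] gap 0.0006 F [-1.6  0.2  0. ]
up 6.5 [0.5316 0.1171 0.199 ] gap 0.0006 F [ 0.2 -0.2 -0.1]
down 8.11 [0.5069 0.1262 0.0789] gap 0.0007 F [ 0.6 -0.2 -0.2]
rel 10.35 [0.5069 0.1257 0.2   ] gap 0.0919 F [ 0.  -0.8  0.1]
```

Run:
```python
from h import *
import cv2
snap("w3")
for n in ("scene","top"):
    im=viewer.get_image(n)[:,:,::-1]
    c=im[110:230,250:400] if n=="scene" else im[170:290,240:390]
    cv2.imwrite(f"pics/{n}3.png",cv2.resize(c,None,fx=5,fy=5,interpolation=cv2.INTER_CUBIC))
```

```text
(no output)
```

View pics/scene3.png

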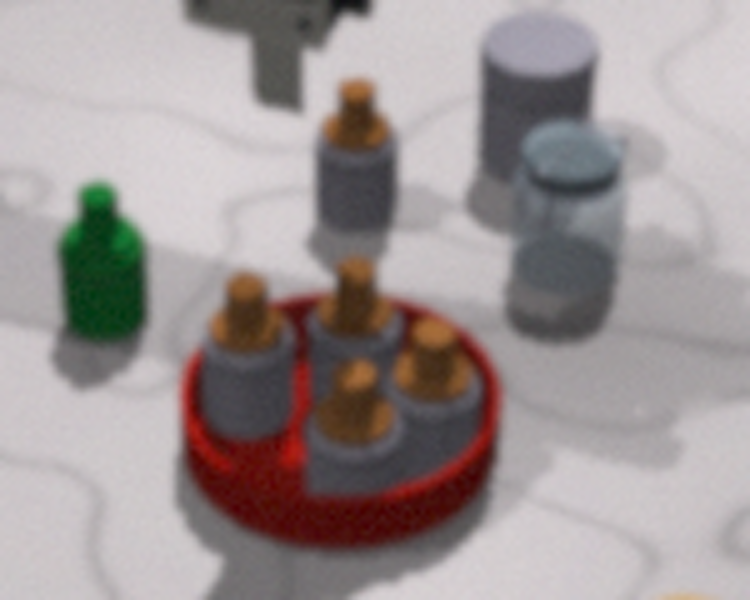

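View pics/w3.png

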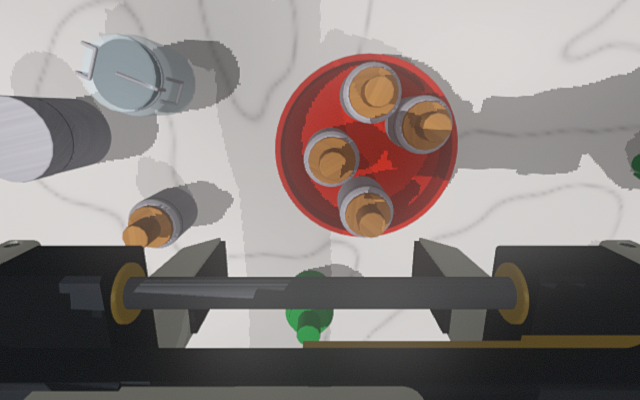

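Run:
```python
from h import *
import cv2
st(""); p=manip.current_tool_pos(); Q=R.from_quat(manip.current_tcp_rot()); print(Q.as_matrix().round(3))
P=np.array([p, p+Q.apply([.046,0,0]),p+Q.apply([-.046,0,0]), p+Q.apply([.065,0,0]),p+Q.apply([-.065,0,0])])
for n in ("scene","top"):
    c=viewer.get_calibration(n); u=proj(c,P); print(n,u.round(1).tolist())
    im=viewer.get_image(n)[:,:,::-1].copy(); 
    x0,y0=np.clip((u[0]-[80,60]).astype(int),0,None)
    cr=cv2.resize(im[y0:y0+120,x0:x0+160],None,fx=5,fy=5,interpolation=cv2.INTER_CUBIC)
    for a in u: cv2.circle(cr,(int((a[0]-x0+.5)*5),int((a[1]-y0+.5)*5)),4,(255,0,255),-1)
    cv2.imwrite(f"pics/{n}4.png",cr)
```

```text
10.5 [0.5059 0.1257 0.1986] gap 0.0919 F [-0.8 -0.8 -0.3]
[[ 0.131 -0.991 -0.003]
 [-0.991 -0.131 -0.   ]
 [ 0.     0.003 -1.   ]]
scene [[313.7, 129.2], [307.2, 138.6], [319.9, 120.2], [304.5, 142.7], [322.4, 116.6]]
top [[268.2, 217.1], [286.6, 214.6], [249.8, 219.7], [294.1, 213.5], [242.1, 220.7]]
```

View pics/scene4.png

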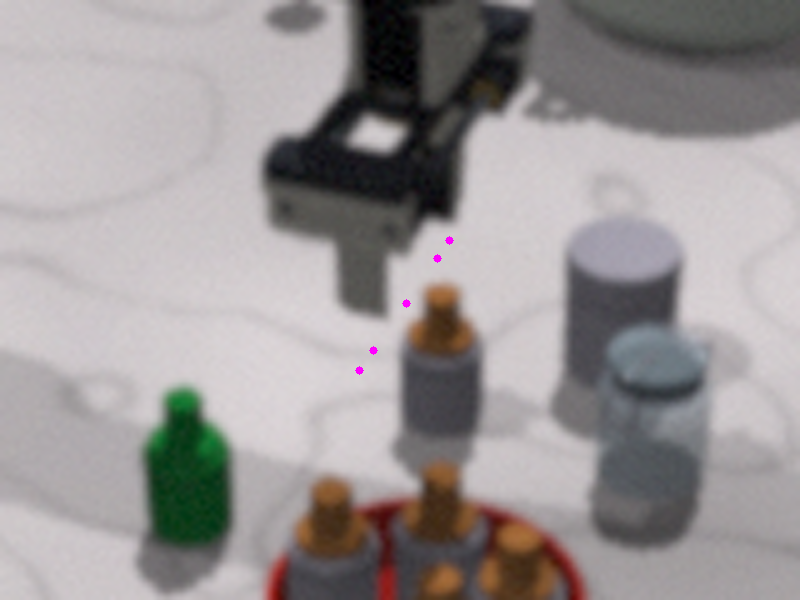

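View pics/top4.png

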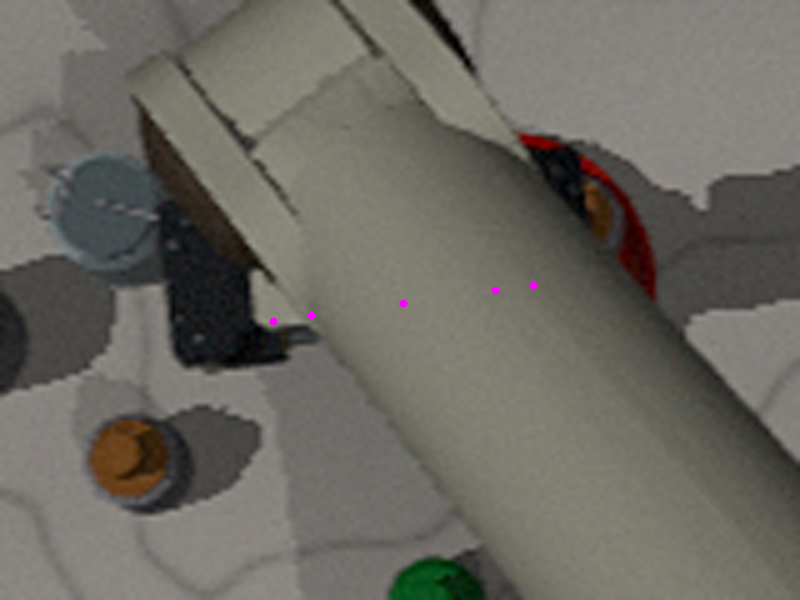

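View pics/scene5.png

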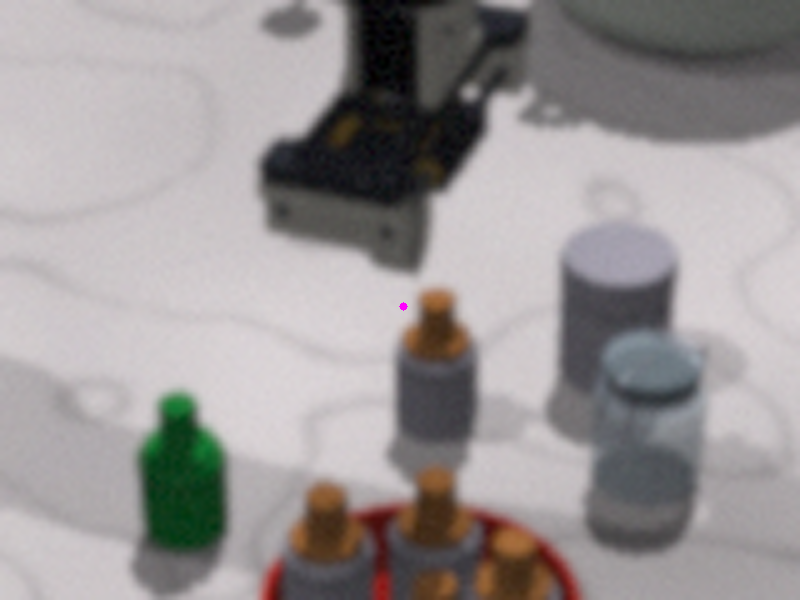

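View pics/w5.png

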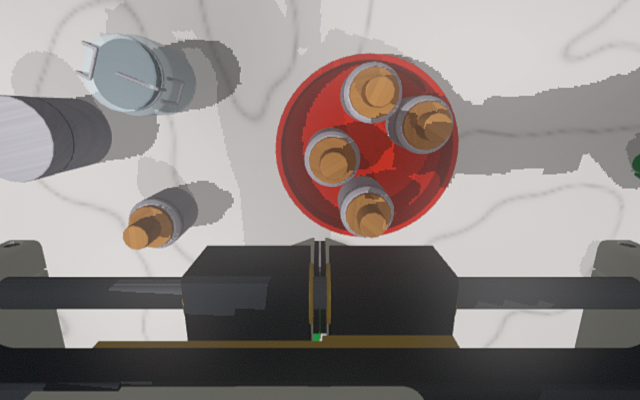

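Run:
```python
import cv2,numpy as np
im=cv2.imread("pics/w2.png")
a=cv2.resize(im[220:360,140:240],None,fx=4,fy=4,interpolation=cv2.INTER_CUBIC)
b=cv2.resize(im[220:360,400:500],None,fx=4,fy=4,interpolation=cv2.INTER_CUBIC)
cv2.imwrite("pics/fing.png",np.clip(np.hstack([a,b]).astype(float)*1.6,0,255))
```

```text
[ WARN:0@0.077] global loadsave.cpp:1063 imwrite_ Unsupported depth image for selected encoder is fallbacked to CV_8U.
```

View pics/fing.png

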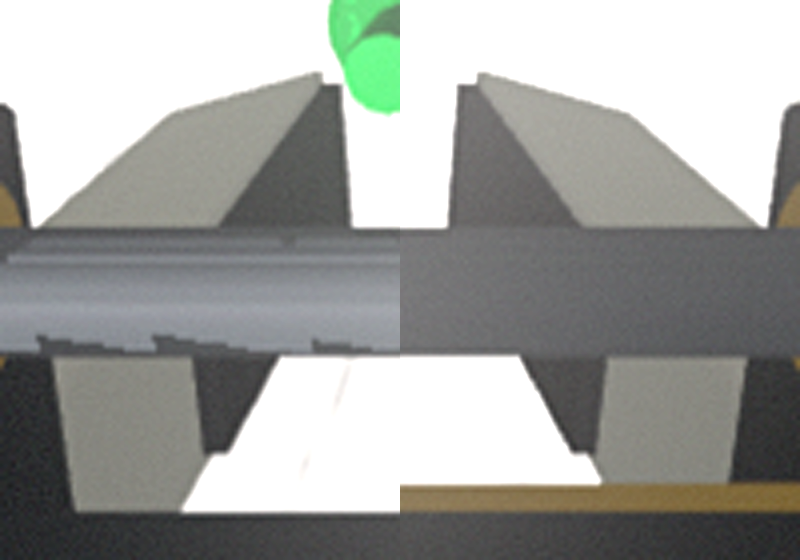

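```bash
sed -i 's/zf+\.07\b/zf+.044/g' h.py; grep -n "zf+" h.py
python3 - <<'E'
from h import *
C=(.5322,.1177); q=down(np.radians(-82.5))
effector.open_jaws()
manip.servo_line([*C,.17],vel=.2)
manip.servo_line([*C,.052],vel=.15); st("at")
effector.close(f_grip=25); st("grip")
if manip.current_finger_gap()>.015:
    manip.servo_line([*C,.075],vel=.1); st("up")
snap("w6")
E
```

```text
26:    manip.servo_line([*p,zf+.044],vel=.2); effector.close(f_grip=25); st("grip")
31:    manip.servo_line([*p,zf+.044+.02],vel=.2)
32:    manip.servo_line([*p,zf+.044+.001],vel=.05); st("down")
at 14.88 [0.5329 0.1182 0.053 ] gap 0.0917 F [-1.   0.6  0.4]
grip 15.94 [0.5321 0.1178 0.0519] gap 0.0232 F [ 0.2  0.6 -0.4]
up 16.32 [0.533  0.1178 0.076 ] gap 0.0233 F [ 0.1 -0.3 -1.9]
```

View pics/w6.png

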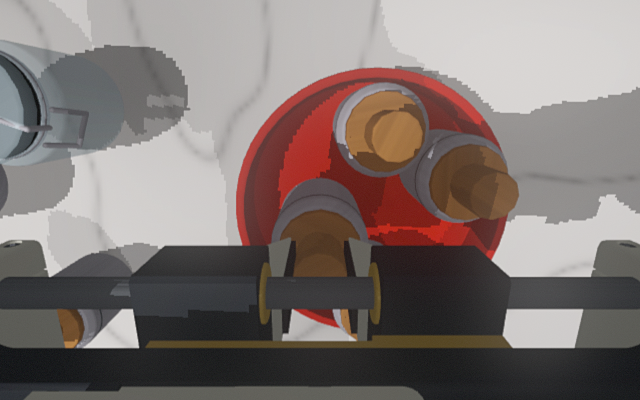

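```bash
python3 - <<'E'
from h import *
d=slot(127.5,.0548)
manip.servo_line([*d,.076],vel=.08)
manip.servo_line([*d,.0535],vel=.06); st("down")
effector.open_jaws(); manip.sleep(.1); st("open")
o=np.array([-0.00026,-0.0711,-0.1854]); y=np.radians(-82.5)
manip.servo_line([*d,.11],vel=.2)
P=np.array([.52,.10,.44])-R.from_quat(down(y)).apply(o)
manip.move_pose(P,down(y)); st("look"); snap("w7")
E
cat >> h.py <<'E'
def crop(name,x0,y0,x1,y1,f):
    im=cv2.imread(f"pics/{name}.png"); cv2.imwrite(f"pics/{name}c.png",cv2.resize(im[y0:y1,x0:x1],None,fx=f,fy=f,interpolation=cv2.INTER_CUBIC))
E
```

```text
down 17.38 [0.5067 0.1261 0.0528] gap 0.0231 F [-0.1 -0.3 -2.6]
open 18.66 [0.5072 0.1261 0.0535] gap 0.0918 F [0.7 0.4 0.3]
look 19.77 [0.4494 0.0894 0.2536] gap 0.0915 F [ 0.1 -0.2 -0.6]
```

View pics/w7.png

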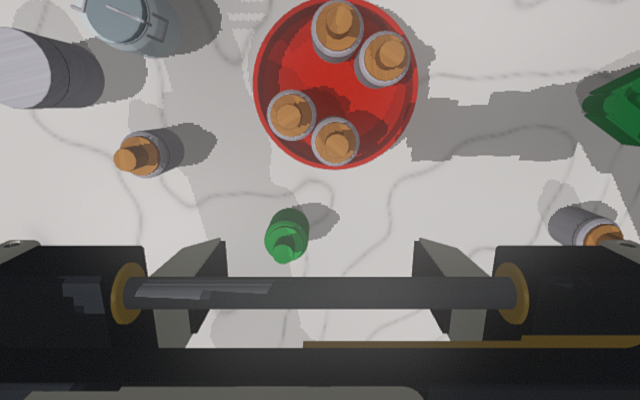

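Run:
```python
from h import *
crop("w7",245,0,425,175,3.4)
im=cv2.imread("pics/w7.png"); cv2.imwrite("pics/w7L.png",cv2.resize(im[120:185,105:190],None,fx=7,fy=7,interpolation=cv2.INTER_CUBIC))
```

```text
(no output)
```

View pics/w7c.png

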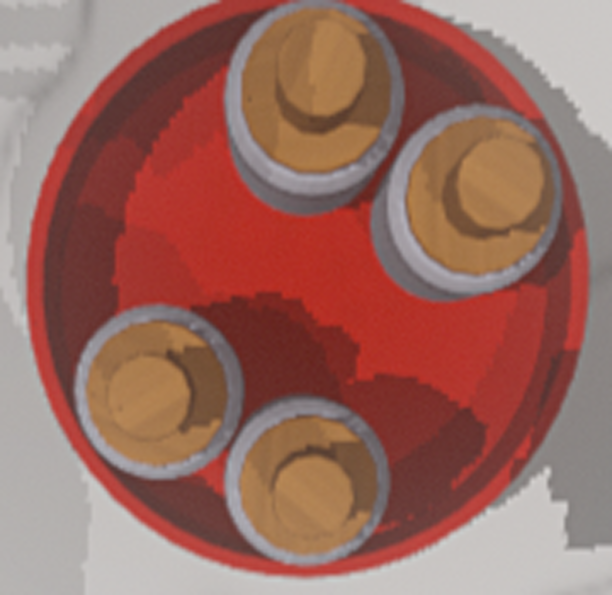

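View pics/w7L.png

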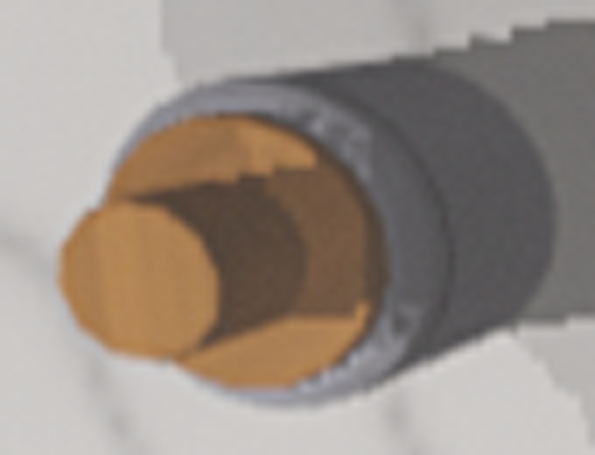

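```bash
cat >> h.py <<'E'
import pickle
def load(n): return pickle.load(open(f"pics/{n}.pkl","rb"))
def loc(n,k,f,x0,y0,z): return at_z(load(n),((k[0]+.5)/f-.5+x0,(k[1]+.5)/f-.5+y0),z)[:2]
def rel(p):
    d=np.array(p)-T; return f"{p[0]:.4f} {p[1]:.4f} r={np.hypot(*d)*1000:.1f} th={np.degrees(np.arctan2(d[1],d[0])):.1f}"
def trayfit(n,box,red=2.0):
    from scipy.optimize import least_squares
    c=load(n); im=cv2.imread(f"pics/{n}.png").astype(int)
    m=((im[...,2]>2*im[...,1])&(im[...,2]>2*im[...,0])&(im[...,2]>30)&(im[...,1]<1.3*im[...,0]+8)).astype(np.uint8)
    M=np.zeros_like(m); x0,y0,x1,y1=box; M[y0:y1,x0:x1]=m[y0:y1,x0:x1]
    M=cv2.morphologyEx(M,cv2.MORPH_OPEN,np.ones((2,2),np.uint8)); ys,xs=np.nonzero(M)
    h=cv2.convexHull(np.c_[xs,ys].astype(np.int32))[:,0].astype(float); h=h[(h[:,1]>2)]
    W=np.array([at_z(c,p,.042)[:2] for p in h])
    g=least_squares(lambda q:np.hypot(*(W-q[:2]).T)-q[2],[.54,.0825,.09],loss='soft_l1',f_scale=.001)
    return g.x,np.abs(g.fun).max()
E
python3 - <<'E'
from h import *
print(trayfit("w7",(240,0,430,178)))
for n,k,l in [("A",(321,68),(317,90)),("B",(499,182),(481,192)),("C",(148,395),(157,393)),("D",(313,488),(306,482))]:
    print(n,rel(loc("w7",k,3.4,245,0,.102)),rel(loc("w7",l,3.4,245,0,.074)))
print("L",loc("w7",(140,279),7,105,120,.094),loc("w7",(245,252),7,105,120,.066))
for yaw in [-52.5,-112.5,7.5,67.5,127.5,37.5,97.5,-22.5,-82.5,157.5]:
    r=[manip.solve_ik([*p,z],down(np.radians(yaw))) is not None for p,z in [((.444,.283),.044),(slot(67.5),.052),((.413,-.246),.044),((.498,-.369),.044),(slot(247.5),.052),(T,.052)]]
    print(yaw,r)
E
```

```text
(array([0.54011032, 0.0828445 , 0.08912086]), np.float64(0.0005068911762447503))
A 0.5943 0.0906 r=54.4 th=8.5 0.5948 0.0903 r=54.9 th=8.0
B 0.5734 0.0400 r=53.8 th=-52.3 0.5746 0.0398 r=54.7 th=-51.5
C 0.5071 0.1263 r=55.0 th=127.4 0.5070 0.1260 r=54.8 th=127.7
D 0.4878 0.0774 r=53.0 th=-174.3 0.4866 0.0780 r=54.1 th=-175.1
L [0.44389522 0.28400591] [0.44399284 0.28300524]
-52.5 [True, True, True, True, True, True]
-112.5 [True, True, True, True, True, True]
7.5 [True, True, True, True, True, True]
67.5 [True, True, True, True, True, True]
127.5 [True, True, True, True, True, True]
37.5 [True, True, True, True, True, True]
97.5 [True, True, True, True, True, True]
-22.5 [True, True, True, True, True, True]
-82.5 [True, True, True, True, True, True]
157.5 [True, True, True, True, True, True]
```

Run:
```python
from h import *
pick((.4440,.2836),-82.5,0,hi=.19)
if manip.current_finger_gap()>.015:
    place(slot(67.5),-82.5,hi=.19)
```

```text
grip 22.6 [0.4439 0.2836 0.0439] gap 0.0229 F [ 0.7  0.6 -0.8]
up 23.48 [0.4434 0.2827 0.1889] gap 0.0232 F [ 0.1  0.  -1.4]
down 25.54 [0.5614 0.1334 0.0528] gap 0.0237 F [-0.2 -0.5 -0.5]
rel 27.57 [0.5609 0.1327 0.189 ] gap 0.092 F [-0.1 -0.2 -0.5]
```

Run:
```python
from h import *
o=np.array([-0.00026,-0.0711,-0.1854]); y=np.radians(-82.5)
P=np.array([.46,-.30,.42])-R.from_quat(down(y)).apply(o)
P0=np.array([.52,.10,.44])-R.from_quat(down(y)).apply(o)
manip.move_pose(P0,down(y)); snap("w8")
manip.move_pose(P,down(y)); st("look"); snap("w9")
crop("w8",245,0,425,175,3.4)
```

```text
look 29.72 [ 0.3907 -0.3081  0.2347] gap 0.0919 F [-0.5  1.4  0.5]
```

View pics/w8c.png

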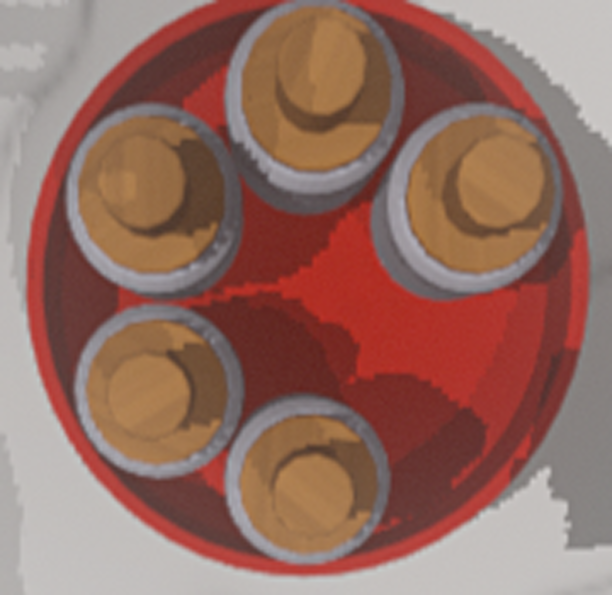

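View pics/w9.png

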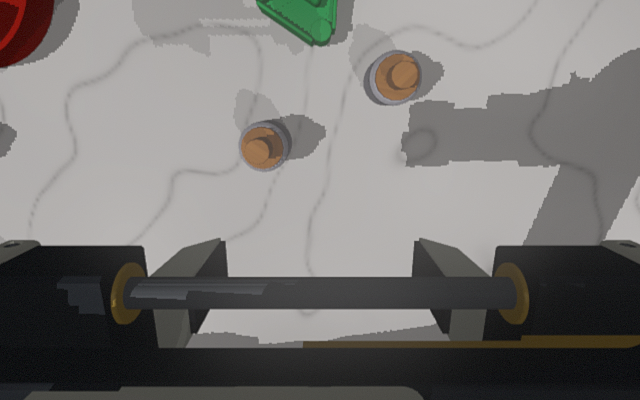

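Slot 67.5° is filled well, with the new tin at crop (143,183). The right-hand tins show knobs at about (257,149) and (404,74). I'll zoom in on those.

Run:
```python
import cv2,numpy as np
im=cv2.imread("pics/w9.png")
a=im[115:180,230:295];b=im[45:110,360:425]
cv2.imwrite("pics/w9c.png",cv2.resize(np.hstack([a,b]),None,fx=6,fy=6,interpolation=cv2.INTER_CUBIC))
```

```text
(no output)
```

View pics/w9c.png

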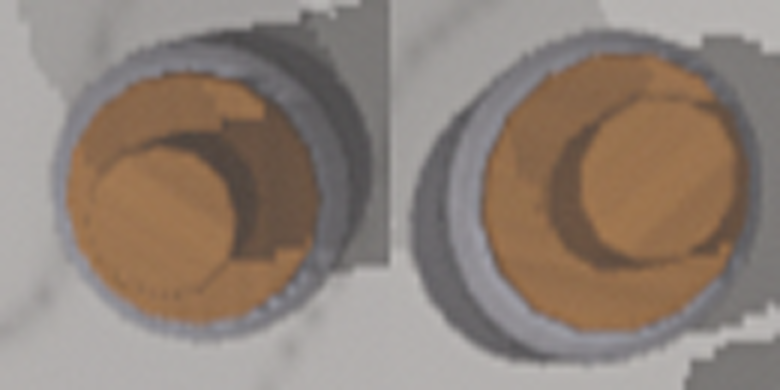

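Run:
```python
from h import *
a=[loc("w9",(162,219),6,230,115,.094),loc("w9",(193,197),6,230,115,.066)]
b=[loc("w9",(268,180),6,360,45,.094),loc("w9",(225,192),6,360,45,.066)]
print(a,b)
print("new",rel(loc("w8",(143,183),3.4,245,0,.102)),trayfit("w8",(240,0,430,178)))
p=(a[0]+a[1])/2
if np.hypot(*(p-[.413,-.246]))<.005:
    pick(p,-82.5,0,hi=.19)
    if manip.current_finger_gap()>.015: place(slot(247.5),-82.5,hi=.19)
```

```text
[array([ 0.41307794, -0.24582341]), array([ 0.41335355, -0.24615568])] [array([ 0.49763682, -0.36937545]), array([ 0.4980896, -0.368979 ])]
new 0.5609 0.1334 r=54.7 th=68.1 (array([0.5403369 , 0.08291313, 0.08911203]), np.float64(0.00034855767422241335))
grip 32.13 [ 0.4132 -0.2459  0.0439] gap 0.0233 F [-0.2  0.1 -0.8]
up 33.02 [ 0.4122 -0.2458  0.189 ] gap 0.0235 F [-0.7  0.2 -1.5]
down 35.43 [0.5193 0.0319 0.0528] gap 0.0233 F [ 0.7 -0.3 -1.9]
rel 37.46 [0.5187 0.0312 0.1891] gap 0.0916 F [-0.5  0.6 -0.4]
```

Run:
```python
from h import *
o=np.array([-0.00026,-0.0711,-0.1854]); y=np.radians(-82.5)
P0=np.array([.51,.08,.44])-R.from_quat(down(y)).apply(o)
manip.move_pose(P0,down(y)); snap("w10"); crop("w10",230,0,420,178,3.2)
print(trayfit("w10",(225,0,430,190)))
```

```text
(array([0.5402943 , 0.08276345, 0.08910856]), np.float64(0.0008884696697506606))
```

View pics/w10c.png

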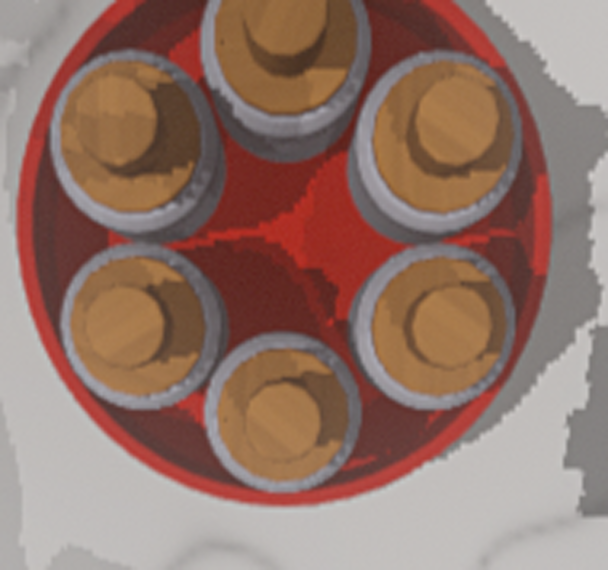

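Run:
```python
from h import *
from scipy.optimize import minimize
ks=dict(A=(285,18),B=(458,122),L=(117,122),C=(125,327),D=(282,420),R=(452,326))
Ps=np.array([loc("w10",k,3.2,230,0,.102) for k in ks.values()])
for n,p in zip(ks,Ps): print(n,rel(p))
c=minimize(lambda q:-np.hypot(*(Ps-q).T).min(),T,method="Nelder-Mead",options=dict(xatol=1e-5,fatol=1e-6)).x
print(c,np.hypot(*(Ps-c).T)*1000)
pick((.49786,-.36918),-82.5,0,hi=.19)
if manip.current_finger_gap()>.015:
    manip.move_pose([*T,.19],down(np.radians(-82.5))); st("over")
```

```text
A 0.5924 0.0902 r=52.5 th=8.3
B 0.5731 0.0392 r=54.3 th=-53.1
L 0.5607 0.1331 r=54.4 th=68.2
C 0.5065 0.1259 r=55.0 th=128.1
D 0.4861 0.0771 r=54.6 th=-174.3
R 0.5192 0.0316 r=55.3 th=-112.6
[0.53960537 0.08114702] [53.60869813 53.69126458 56.04534029 55.63093684 53.60840462 53.60990305]
grip 41.62 [ 0.4978 -0.3691  0.0439] gap 0.0231 F [ 0.4 -0.4 -0.6]
up 42.5 [ 0.4967 -0.369   0.1887] gap 0.0236 F [ 0.5 -0.4 -1.7]
over 44.17 [0.5409 0.0809 0.1897] gap 0.0234 F [ 0.6 -0.  -1.9]
```

Run:
```python
from h import *
c=(.5402,.0823)
manip.servo_line([*c,.125],vel=.15); st("a")
for z in (.105,.085,.068,.053):
    manip.servo_line([*c,z],vel=.06); st("z")
    if np.linalg.norm(manip.current_force())>12: break
```

```text
a 44.75 [0.5405 0.0823 0.1253] gap 0.0231 F [ 0.4 -0.3 -0.9]
z 45.23 [0.5399 0.0824 0.1047] gap 0.0236 F [ 0.4 -1.3 -1.6]
z 45.72 [0.5398 0.0824 0.0845] gap 0.0233 F [ 0.8 -0.9 -1.4]
z 46.15 [0.5398 0.0823 0.0675] gap 0.0238 F [ 0.7  0.2 -1.4]
z 46.55 [0.5398 0.0823 0.0526] gap 0.0233 F [ 0.7  0.4 -1.8]
```

Run:
```python
from h import *
effector.open_jaws(); manip.sleep(.1); st("open")
manip.servo_line([.5402,.0823,.13],vel=.2)
o=np.array([-0.00026,-0.0711,-0.1854]); y=np.radians(-82.5)
P0=np.array([.52,.10,.44])-R.from_quat(down(y)).apply(o)
manip.move_pose(P0,down(y)); st("look"); snap("w11"); crop("w11",245,0,425,175,3.4)
print(trayfit("w11",(240,0,430,178)))
im=viewer.get_image("scene")[:,:,::-1]; cv2.imwrite("pics/s11.png",cv2.resize(im[60:340,180:460],None,fx=2,fy=2,interpolation=cv2.INTER_CUBIC))
```

```text
open 47.83 [0.5402 0.0823 0.053 ] gap 0.0916 F [ 0.3 -0.7 -0.9]
look 49.02 [0.4498 0.089  0.2537] gap 0.0922 F [-0.3 -0.6  0. ]
(array([0.54017158, 0.08282449, 0.08908041]), np.float64(0.0004381601458305767))
```

View pics/w11c.png

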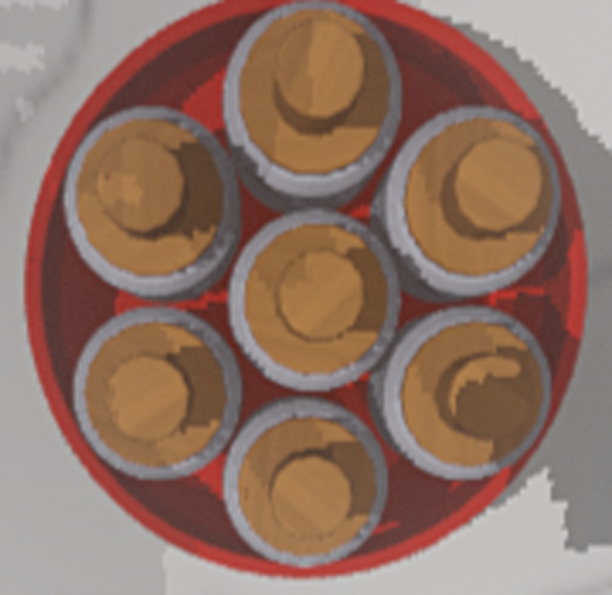

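View pics/s11.png

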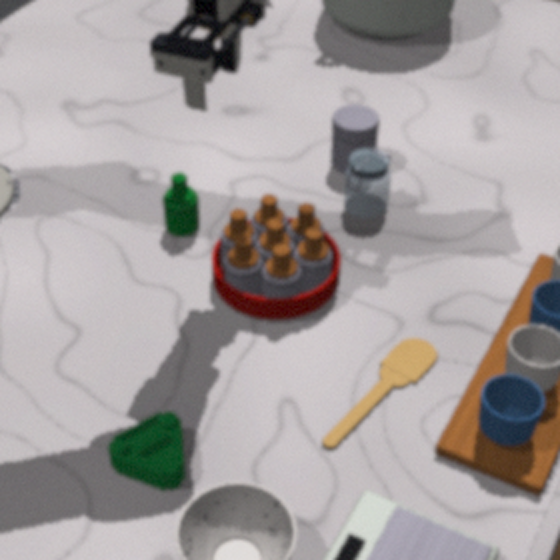

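Run:
```python
from h import *
manip.hand_in(); print(manip.current_clock())
```

```text
the job is handed in; nothing more can be done
the job is handed in; nothing more can be done
```

All seven tins are in the tray, one in the middle and six around it, and I handed the job in at about 49 s; no verdict was reported.

- **What I did:** I moved the blocking tin into the free ring slot at 127.5°. I then placed the three ledge tins in the other two ring slots and in the middle, all held by the knob and lowered gently.
- **What went wrong:** The first grasp closed on nothing and moved nothing. The real fingertips sit about 27 mm short of the reported tool position, so I lowered the grasp height and every grasp after that held.
- **Last checks:** In the last wrist and scene pictures all seven tins look upright and level. After the sixth tin I measured the ring tins 52–55 mm from the tray's middle. The 52.5 mm reading was for a tin near the picture's edge, which earlier read 54.4 mm. I did not measure the centre tin's position after letting go.
- **Tray and bystanders:** The tray fit stayed within 1 mm of its first position. The caddy, jar, mould, paddle and bowl look undisturbed in the last scene picture, but I did not measure them. The wide-angle top camera disagreed with the wrist camera by up to 9 mm for the right-hand tins, and I used the wrist camera.

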